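# Start the glue-drying timer against the bench batten

### The job

Turn the drying turntable by its pegs or rim until the glued L-shaped frame corner stands squarely in front of the air nozzle, without touching the corner itself. Then start the loose bench timer: slide it so that its plain end rests flat against the fixed batten and, braced there, press its end plunger fully in, gently, and hold it in for at least a full second before letting it come out. Leave the timer against the batten, the corner at the nozzle, and everything else on the table where it stands.

Things in the scene. Friction and masses are not known exactly. Their poses are not given: they have to be found in the camera images.
- turntable (a joint): the plywood turntable's angle (rad), seen from above positive anticlockwise, free both ways to about 3.3 with a stiff pivot (stays where it is left; 1 to 1.5 N at a peg turns it). 0: the frame corner stands exactly in front of the nozzle. At angle a the frame corner lies in the direction a (anticlockwise) from the nozzle's direction, about the turntable's centre
- turntable_center (a point): middle of the turntable's upper face, 32 mm above the table; its axes turn with the disc, x pointing from the centre to the frame corner. The disc has radius 120 mm, is 18 mm thick, wooden. A cotton-reel-like spool (42 mm tall) and a round drawer knob (37 mm tall) are fixed 50 mm from the centre at +120 and -120 degrees
- peg (a point): half-way up (52 mm above the table) one of the turntable's four upright dowel pegs, 12 mm thick, 40 mm tall above the disc, near the rim 108 mm from the centre: this one at +135 degrees from the turntable's x axis, its like at 45, 225 and 315 degrees. Push these (or the rim) to turn it
- corner (a point): the freshly glued frame corner, an L of two flat wooden pieces 36 mm wide: one upright, 52 mm tall, 12 mm thick, 64 mm from the turntable's centre, and one 30 mm long lying 12 mm thick towards the centre; fixed on the turntable. Point: middle of the upright, 26 mm above the disc; x points outward
- nozzle_mouth (a point): mouth of the drying-air nozzle, a steel tube 20 mm thick on an aluminium block 75 mm high, fixed to the table beside the turntable, 136 mm from its centre and 58 mm above the table; its -x axis points at the turntable's centre. The block reaches 200 mm from the centre
- stop_face (a point): centre of the near face of the fixed wooden batten (220 mm long along y, 36 mm deep, 28 mm high, screwed to the table); point is 14 mm above the table, x points into the batten, square to the face
- timer_center (a point): centre of the loose bench timer, a grey plastic slab 105 mm long (x), 96 mm wide (y), 34 mm high with a round dial on top, about 0.35 kg, 17 mm above the table it lies on; x points from its plunger end to its plain end, z up. Too wide to be gripped: it is pushed
- timer_heel (a point): centre of the timer's plain end face, opposite the plunger, 17 mm above the table; this face goes against the batten
- plunger_cap (a point): outer face of the timer's steel plunger cap (22 mm across, 10 mm thick), on the middle of its short end, 17 mm above the table, sticking out 16 mm from the end face; x points into the timer, the way it is pressed
- plunger (a joint): how far the plunger is pressed in (m): 0 out, 0.007 fully in. Sprung: 3 N starts it, about 10 N holds it fully in; it comes back out when let go. The unbraced timer slides away at about 2 to 5 N
- screwdriver: screwdriver lying on the table, leave alone
- tape: roll of paper tape lying flat, 84 mm across, 24 mm high, leave alone
- sander: cork sanding block 100 x 60 x 35 mm, leave alone
- filler: tin of filler, 80 mm across, 100 mm tall, leave alone
- jar: glass jar, 66 mm across, 90 mm tall, leave alone
- hammer: hammer lying on the table, leave alone
- mug: white mug, 90 mm tall, leave alone
There are look-alikes about, which are no part of the job. What is meant by the part that bears timer_center is not green, and is the larger of those in its own colour.

How it is judged:
On the way, in this order (a step that is already met when the one before it is completed fails the run):
1. the frame corner stands in front of the nozzle (within about 9 degrees), the turntable at rest (value of joint turntable between -0.16 and 0.16 rad and velocity of joint turntable between -0.05 and 0.05 rad/s), for 0.3 s.
2. with the timer's plain end flat against the batten, its plunger is held in (over 5.5 of 7 mm) for a second (value of joint plunger above 0.0055 m and contact force between stop and timer above 2 N and x of timer_heel in the frame of stop_face between -0.006 and 0.006 m and y of timer_heel in the frame of stop_face between -0.09 and 0.09 m and angle between the x axis of timer_heel and the x axis of stop_face, either way round below 0.1 rad and angle between timer_center's own z axis and vertical below 0.05 rad), for 1 s.
At the end, for the whole second after the job is handed in: the frame corner is within 0.16 rad of the nozzle's direction; the timer lies flat and at rest, its plain end within 6 mm of the batten's face, square to it within 0.1 rad and within 90 mm of the batten's middle; its plunger is out again (under 1.5 mm) (value of joint turntable between -0.16 and 0.16 rad and value of joint plunger below 0.0015 m and linear speed of timer below 0.02 m/s and x of timer_heel in the frame of stop_face between -0.006 and 0.006 m and y of timer_heel in the frame of stop_face between -0.09 and 0.09 m and angle between the x axis of timer_heel and the x axis of stop_face, either way round below 0.1 rad and angle between timer_center's own z axis and vertical below 0.05 rad); the robot touches nothing.
It fails at once if the timer is pressed against the batten with more than 25 N (contact force between stop and timer above 25 N).
It fails at once if the robot touches the glued frame corner (contact force between any of the arm, the fingers and turntable_c0 above 0.3 N or contact force between any of the arm, the fingers and turntable_c1 above 0.3 N).
It fails at once if a bystander on the table is moved more than 30 mm (distance of any of screwdriver, tape, sander, filler, jar, hammer, mug from where it was at the start of the episode above 0.03 m).
It also fails if it takes over 67 s, if anything falls off the work surface, if the arm or the gripper's body presses on something with over 40 N, if the wrist force passes 120 N, or if a joint passes its speed limit or range.

### The arm

A 6-joint arm with a two-finger parallel gripper is mounted at the origin on the work surface. World frame = base frame: x ahead of the robot, y to its left, z up, the work surface at z = 0. Lengths are in m, angles in rad, forces in N, time in s.
With the tool pointing down it reaches from about 0.275 to 0.85 m from the base axis. Payload 19 kg.
Tool frame: the origin (TCP) lies midway between the tips of the shut fingers; the grasp point (between the pads) lies 19 mm behind it; z points along the fingers, y is the direction in which the jaws open and shut (so a half turn about z gives the same grasp; the last joint's range is limited). The gripper opens to 85 mm and grips with 20 to 120 N. Pads are 22 mm wide; open, the fingers measure 114 mm over their backs; the gripper's body (76 mm by 85 mm) begins 54 mm behind the grasp point. The pads swing forward as they close: fully open they stand 13 mm farther back than shut.
Start: joints at [-1.363, 0.15, 1.437, -0, 1.554, -0.134], TCP at [0.193, -0.542, 0.231] pointing down, gripper open.
Joint ranges: [-2.8, 2.8], [-0.68, 2.1], [0.12, 2.68], [-1.39, 4.53], [0.16, 2.79], [-2.81, 2.81]. Speed limits (rad/s): [1.89, 1.89, 2.22, 3.01, 3.01, 3.01].

### API

Orientations are given as a rotation vector (axis times angle).
In Python, from station import ctrl gives the robot as it stands.
- The arm moves only by the tool drive_tool, never from a script. Its argument "moves" is a list of rows, each a list of 7 numbers: the shift along the tool's x, y, z in cm, then the turn, a rotation vector about the tool's x, y, z in degrees, then the opening in per cent of the stroke, from 0 (shut) to 100 (fully open). In form: [[tx, ty, tz, rx, ry, rz, grip], ...]. A call has 1 to 8 rows; each row shifts and turns the commanded pose from where the row before left it, along the tool's axes as they then stand; what a row does not reach is not made up. A row lasts 1/10 s, in which the tool goes at most 50 mm and 8.59 degrees, less where a joint would pass 70% of its speed; a pose out of reach is approached as far as the arm can. A call with a gripper value outside its range is refused whole. The fingers move at their own pace and stop on an object; "squeeze" is the grip in N (left out, the last holds). Time passes only in rows, so rows that do not move let the fingers close. It gives the time, the measured TCP pose, the force and the opening at its end, in the units of the state.
- ctrl.read_state(): the state, without advancing time (a new reading comes with each control period).
- ctrl.read_camera(name): name is "scene" or "top" or "wrist"; returns a dict with "image" (400x640x3 uint8, red, green, blue), "range_z" (400x640 float32, m along the optical axis (not along the pixel's ray), 0 where there is no reading), "fx", "fy", "cx", "cy" (pixels), "rvec" (rotation vector, rad) and "tvec" (3), from world to camera coordinates, as OpenCV has them. Camera axes: x right, y down, z forward; pixel columns grow to the right and rows downward; lengths in m; the calibration is good to about 2 mm. A picture is of the moment at which its call begins.
- ctrl.sign_off(): hands the job in, once; it reports no verdict.
The state is a dict: "time": time; "joint_positions": joint angles; "qvel": joint speeds; "joint_torque": joint torques, N m; "ee_pos": TCP position; "tool_rot": TCP orientation; "force": force on the tool from outside, world axes, zero at the start; "torque": the same for the moment, N m; "finger_gap": finger opening in m.
Only numpy, scipy, OpenCV 4.12 (cv2) and the standard library are available. Lean on these libraries where they do the work, as an engineer would, in place of code of your own. Each camera call takes 0.05 s, during which the arm holds its last target.

## Working session

There is one attempt and no reset: what is moved stays moved. The work goes in short steps, Python scripts to look and compute and a tool call to move; the robot and the scene stay as the last step left them, time stands still between calls to the robot, and variables do not carry over. Pictures are saved under pics/ and viewed, and the job is handed in when it is done.

Besides the shell and the picture viewer there is one more tool, called after "Request:" as name(argument=value, ...), one argument or row to a line, values as JSON. drive_tool: Moves the arm, as the interface text tells. Its arguments: {"type":"object","properties":{"moves":{"type":"array","items":{"type":"array","items":{"type":"number"}}},"squeeze":{"type":"number"}},"required":["moves"]}

```bash
ls; mkdir -p pics; cat > h.py <<'E'
import numpy as np, cv2
from station import ctrl
def cam(n):
    c=ctrl.read_camera(n); R=cv2.Rodrigues(np.array(c["rvec"],float))[0]; t=np.array(c["tvec"],float).ravel()
    c["R"]=R;c["t"]=t; return c
def save(c,f): cv2.imwrite(f,c["image"][:,:,::-1])
def ray(c,u,v,z):
    d=c["R"].T@np.array([(u-c["cx"])/c["fx"],(v-c["cy"])/c["fy"],1.0]); o=-c["R"].T@c["t"]
    return o+d*(z-o[2])/d[2]
def dep(c,u,v):
    z=c["range_z"][v,u]; return c["R"].T@(np.array([(u-c["cx"])/c["fx"]*z,(v-c["cy"])/c["fy"]*z,z])-c["t"])
def world(c):
    z=c["range_z"]; h,w=z.shape; u,v=np.meshgrid(np.arange(w),np.arange(h))
    p=np.stack([(u-c["cx"])/c["fx"]*z,(v-c["cy"])/c["fy"]*z,z],-1)-c["t"]
    return p@c["R"]
def proj(c,p):
    q=c["R"]@np.array(p)+c["t"]; return c["fx"]*q[0]/q[2]+c["cx"],c["fy"]*q[1]/q[2]+c["cy"]
E
python3 - <<'E'
from h import *
import pickle
for n in ["scene","top"]:
    c=cam(n); save(c,f"pics/{n}0.png"); pickle.dump(c,open(f"{n}0.pkl","wb"))
    print(n,-c["R"].T@c["t"],c["fx"],(c["range_z"]>0).mean())
s=ctrl.read_state();print(s)
E
```

```text
pics
scene [1.34675544 1.15905965 0.91496811] 495.17061895621214 0.9692109375
top [0.34571376 0.04390287 1.5489658 ] 481.15695728757504 0.9960703125
{'time': 0.1, 'joint_positions': array([-1.36300396e+00,  1.50941623e-01,  1.43790041e+00,  1.66028384e-06,
        1.55379889e+00, -1.34024850e-01]), 'qvel': array([-0.00144236, -0.00191185, -0.0014583 ,  0.00034756, -0.00069772,
       -0.00142457]), 'joint_torque': array([ 2.30450300e-03, -7.14381552e+01, -5.71794105e+01, -3.47538671e-04,
        7.01391895e-03,  2.68965914e-05]), 'ee_pos': array([ 0.19266691, -0.54154978,  0.23076576]), 'tool_rot': array([-3.09478931e+00, -5.34136920e-01,  5.80945802e-05]), 'force': array([-1.14470963, -0.01269426,  0.2415336 ]), 'torque': array([-0.03073497, -0.01189408, -0.05611881]), 'finger_gap': 0.08541057566214899}
```

View pics/scene0.png

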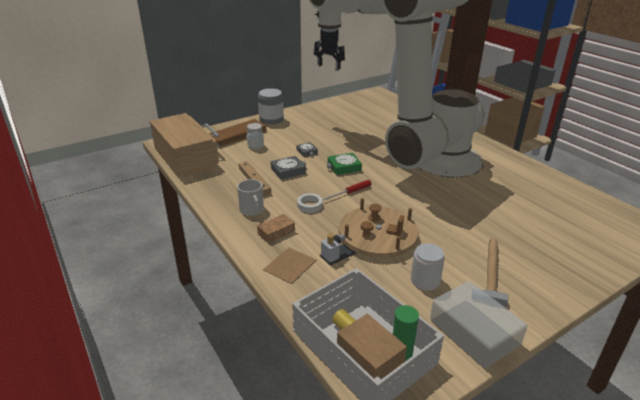

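View pics/top0.png

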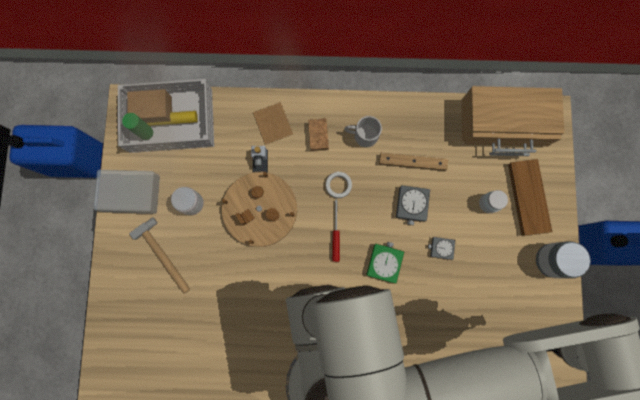

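Candidates for the timer, in top-view pixels, are the large grey slab (412,203), the green slab (385,262) and the small grey slab (443,248). Not green and the larger of its own colour means (412,203). The batten is the bar at (413,161); the brown bar at (530,197) is a look-alike. Next I'll check close crops.

```bash
python3 - <<'E'
import pickle
from h import *
c=pickle.load(open("top0.pkl","rb"))
im=c["image"][:,:,::-1]
a=cv2.resize(im[145:275,360:470],None,fx=4,fy=4,interpolation=cv2.INTER_CUBIC)
b=cv2.resize(im[135:260,205:310],None,fx=4,fy=4,interpolation=cv2.INTER_CUBIC)
h=max(a.shape[0],b.shape[0]);
cv2.imwrite("pics/cropT.png",a);cv2.imwrite("pics/cropD.png",b)
W=world(c)
for u,v in [(412,203),(385,262),(443,248),(413,161),(260,209),(245,215),(270,215),(257,192),(260,158)]: print((u,v),W[v,u].round(3))
E
```

```text
(412, 203) [ 0.566 -0.235  0.033]
(385, 262) [ 0.378 -0.149  0.038]
(443, 248) [ 0.427 -0.334  0.023]
(413, 161) [ 0.704 -0.239  0.028]
(260, 209) [0.533 0.247 0.04 ]
(245, 215) [0.512 0.292 0.049]
(270, 215) [0.512 0.211 0.064]
(257, 192) [0.583 0.255 0.068]
(260, 158) [0.69  0.249 0.074]
```

View pics/cropT.png

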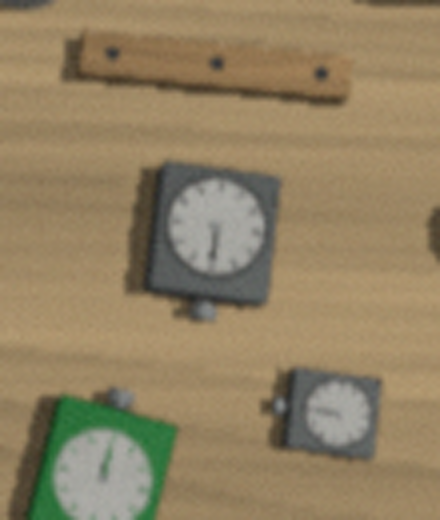

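View pics/cropD.png

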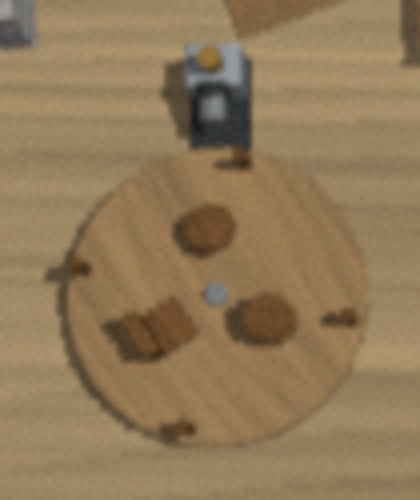

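The crops confirm the choice. The large grey timer sits at top pixel (412,203), with its plunger at the bottom (410,222) facing the robot and its plain end facing the batten. The frame corner is at (243,217), lower left on the disc, and the nozzle is at (260,158), at the top. Now I'll measure.

```bash
cat > meas.py <<'E'
from h import *
def comps(c,W,m,mn=6):
    n,l,s,ce=cv2.connectedComponentsWithStats(m.astype(np.uint8),connectivity=8)
    return [(s[i,4],W[l==i].mean(0).round(4)) for i in range(1,n) if s[i,4]>=mn]
def rect(c,m,z):
    k,_=cv2.findContours(m.astype(np.uint8),cv2.RETR_EXTERNAL,cv2.CHAIN_APPROX_NONE); k=max(k,key=cv2.contourArea)
    P=np.array([ray(c,u,v,z)[:2] for u,v in k[:,0,:]],np.float32); return P
E
python3 - <<'E'
import pickle
from meas import *
c=pickle.load(open("top0.pkl","rb")); W=world(c); Z=W[...,2]
x,y=W[...,0],W[...,1]
# disc
m=(Z>.022)&(Z<.042)&(abs(x-.53)<.15)&(abs(y-.247)<.15)
k,_=cv2.findContours(m.astype(np.uint8),0,1);k=max(k,key=cv2.contourArea)
P=np.array([ray(c,u,v,.032)[:2] for u,v in k[:,0]],np.float32)
print("disc",cv2.minEnclosingCircle(P))
m=(Z>.045)&(abs(x-.56)<.2)&(abs(y-.247)<.15)
for s in comps(c,W,m,3): print(s)
# timer & batten
for nm,cx,cy,zt,r in [("timer",.566,-.235,.034,.085),("batten",.704,-.239,.028,.13)]:
    m=(Z>.016)&(Z<.05)&(abs(x-cx)<(r if nm=="timer" else .035))&(abs(y-cy)<r)
    P=rect(c,m,zt); print(nm,cv2.minAreaRect(P),m.sum())
    print(W[m].min(0),W[m].max(0))
E
```

```text
disc ((0.5350042581558228, 0.25074779987335205), 0.12018971145153046)
(np.int32(225), array([0.7063, 0.2585, 0.064 ]))
(np.int32(17), array([0.64  , 0.2329, 0.0684]))
(np.int32(124), array([0.5838, 0.2549, 0.0654]))
(np.int32(18), array([0.552 , 0.3561, 0.0656]))
(np.int32(11), array([0.5251, 0.2874, 0.047 ]))
(np.int32(116), array([0.515 , 0.2057, 0.0738]))
(np.int32(82), array([0.4999, 0.2997, 0.0716]))
(np.int32(3), array([0.5167, 0.2805, 0.0476]))
(np.int32(14), array([0.5172, 0.1442, 0.0703]))
(np.int32(14), array([0.5057, 0.2744, 0.0476]))
(np.int32(16), array([0.4283, 0.2671, 0.0677]))
timer ((0.5580408573150635, -0.23626422882080078), (0.097829170525074, 0.12144636362791061), 83.19597625732422) 1039
[ 0.49950294 -0.29279443  0.01609629] [ 0.62389216 -0.18579078  0.04458232]
batten ((0.7029128074645996, -0.24039116501808167), (0.21984940767288208, 0.03925788402557373), 85.96757507324219) 781
[ 0.67874947 -0.35088747  0.01601033] [ 0.72925658 -0.13054597  0.03711492]
```

Request:
drive_tool(
  moves=[
    [2.4,-3.35,0,0,0,0,0],
    [2.4,-3.35,0,0,0,0,0],
    [2.4,-3.35,0,0,0,0,0],
    [2.4,-3.35,0,0,0,0,0],
    [2.4,-3.35,0,0,0,0,0],
    [2.4,-3.35,0,0,0,0,0],
    [2.4,-3.35,0,0,0,0,0],
    [2.4,-3.35,0,0,0,0,0],
  ],
)

```text
time: 0.9
ee_pos: [0.2837, -0.2232, 0.2311]
tool_rot: [-3.096, -0.533, -0.0]
force: [0.5, -0.0, -0.4]
finger_gap: -0.0001
```

```bash
cat > st.py <<'E'
from h import *
s=ctrl.read_state();R=cv2.Rodrigues(np.array(s["tool_rot"]))[0]
def tool(p):
    s=ctrl.read_state();R=cv2.Rodrigues(np.array(s["tool_rot"]))[0]
    return (R.T@(np.array(p)-s["ee_pos"])*100).round(2)
if __name__=="__main__":
    print("t",s["time"],"p",s["ee_pos"].round(4),"yaw",np.degrees(np.arctan2(R[1,0],R[0,0])).round(2),"zax",R[:,2].round(3),"q",np.degrees(s["joint_positions"]).round(1),"F",s["force"].round(2),"gap",round(s["finger_gap"],4))
    import sys
    if len(sys.argv)>1: print("tool delta cm",tool([float(a) for a in sys.argv[1:4]]))
E
python3 st.py .4276 .2395 .231
```

```text
t 0.9 p [ 0.2837 -0.2232  0.2311] yaw 19.55 zax [ 0.  0. -1.] q [-50.5 -18.  107.    0.   91.1  20. ] F [ 0.49 -0.02 -0.43] gap -0.0001
tool delta cm [ 2.905e+01 -3.879e+01  2.000e-02]
```

Request:
drive_tool(
  moves=[
    [2.4,-3.2,0,0,0,0,0],
    [2.4,-3.2,0,0,0,0,0],
    [2.4,-3.2,0,0,0,0,0],
    [2.4,-3.2,0,0,0,0,0],
    [2.4,-3.2,0,0,0,0,0],
    [2.4,-3.2,0,0,0,0,0],
    [2.4,-3.2,0,0,0,0,0],
    [2.4,-3.2,0,0,0,0,0],
  ],
)

```text
time: 1.7
ee_pos: [0.3788, 0.0825, 0.2313]
tool_rot: [3.096, 0.535, 0.001]
force: [0.5, -1.2, -0.4]
finger_gap: 0.0003
```

Request:
drive_tool(
  moves=[
    [2.4,-3.2,0,0,0,0,0],
    [2.4,-3.2,0,0,0,0,0],
    [2.4,-3.2,0,0,0,0,0],
    [2.4,-3.2,0,0,0,0,0],
    [0,0,0,0,0,-8.5,0],
    [0,0,0,0,0,-8.5,0],
    [0,0,0,0,0,-8.5,0],
    [0,0,0,0,0,-8.5,0],
  ],
)

```text
time: 2.5
ee_pos: [0.4262, 0.2336, 0.231]
tool_rot: [-2.8, -1.425, 0.001]
force: [-0.1, 0.4, -0.3]
finger_gap: 0.0
```

Request:
drive_tool(
  moves=[
    [0,0,0,0,0,-8.5,0],
    [0,0,0,0,0,-8.5,0],
    [0,0,0,0,0,-8.5,0],
    [0,0,0,0,0,-8.5,0],
    [0,0,0,0,0,-8.5,0],
  ],
)

```text
time: 3.0
ee_pos: [0.4263, 0.2334, 0.2311]
tool_rot: [-2.093, -2.342, 0.001]
force: [-0.9, 0.0, -0.2]
finger_gap: 0.0002
```

```bash
python3 st.py .4276 .2395 .042
python3 - <<'E'
from meas import *
import pickle
c=pickle.load(open("top0.pkl","rb")); W=world(c); Z=W[...,2];x,y=W[...,0],W[...,1]
m=(Z>.045)&(x>.66)&(x<.76)&(abs(y-.25)<.05)
print(cv2.minAreaRect(W[m][:,:2].astype(np.float32)),W[m].min(0),W[m].max(0))
# peg tops / height in front of path
m=(Z>.1)&(x>.3)&(y>.05)&(y<.6); print(m.sum())
m=(Z>.02)&(Z<.5)&(y>.38)&(y<.5)&(x>.3)&(x<.75);print(comps(c,W,m))
E
```

```text
t 3.0 p [0.4263 0.2334 0.2311] yaw 96.43 zax [-0.001 -0.    -1.   ] q [19.6 -2.1 93.7  0.  88.4 13.2] F [-0.88  0.02 -0.17] gap 0.0002
tool delta cm [ 0.59  0.21 18.91]
((0.7026793360710144, 0.25880861282348633), (0.06357048451900482, 0.04495178535580635), 3.2609198093414307) [0.67046594 0.2371711  0.04515448] [0.73459454 0.28250771 0.08921164]
269
[(np.int32(224), array([0.7395, 0.4538, 0.0625])), (np.int32(624), array([0.5468, 0.4639, 0.0881])), (np.int32(38), array([0.3111, 0.4922, 0.0244]))]
```

Request:
drive_tool(
  moves=[
    [0.3,0.2,4.5,0,0,-1,0],
    [0,0,4.5,0,0,0,0],
    [0,0,4,0,0,0,0],
    [0,0,3,0,0,0,0],
    [0,0,2,0,0,0,0],
    [0,0,0.9,0,0,0,0],
    [0,0,0,0,0,0,0],
  ],
)

```text
time: 3.7
ee_pos: [0.4276, 0.2365, 0.0416]
tool_rot: [-2.079, -2.354, 0.002]
force: [-1.1, 0.7, 0.2]
finger_gap: 0.0
```

```bash
python3 st.py .4276 .2395 .042
```

```text
t 3.7 p [0.4276 0.2365 0.0416] yaw 97.08 zax [-0.002 -0.    -1.   ] q [ 19.9   6.9 107.5   0.   65.7  12.8] F [-1.12  0.74  0.23] gap 0.0
tool delta cm [ 0.3   0.04 -0.04]
```

Request:
drive_tool(
  moves=[
    [0.57,0.015,0,0,0,3,0],
    [0.57,0.015,0,0,0,3,0],
    [0.57,0.015,0,0,0,3,0],
    [0.57,0.015,0,0,0,3,0],
    [0.75,0.026,0,0,0,4,0],
    [0.75,0.026,0,0,0,4,0],
    [0.75,0.026,0,0,0,4,0],
    [0.75,0.026,0,0,0,4,0],
  ],
)

```text
time: 4.5
ee_pos: [0.4351, 0.2891, 0.0439]
tool_rot: [2.59, 1.777, 0.003]
force: [0.3, -2.2, 1.1]
finger_gap: 0.0003
```

```bash
python3 - <<'E'
from h import *
c=cam("top"); cv2.imwrite("pics/d1.png",cv2.resize(c["image"][130:260,190:330,::-1],None,fx=4,fy=4))
E
python3 st.py
```

```text
t 4.55 p [0.4354 0.2899 0.0439] yaw 68.66 zax [ 0.002  0.001 -1.   ] q [ 25.2  10.5 103.    0.   66.4  46.5] F [0.28 0.14 0.65] gap 0.0002
```

View pics/d1.png

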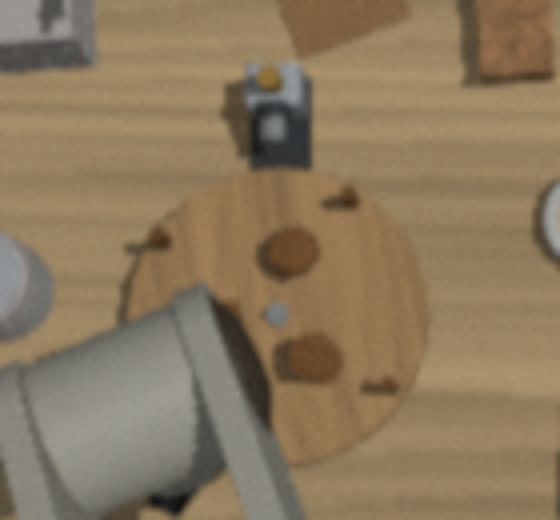

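The disc has turned about 20° clockwise (a peg is now at crop (345,198)), and pushing works. I'll continue along the arc.

Request:
drive_tool(
  moves=[
    [0.75,0.026,0,0,0,4,0],
    [0.75,0.026,0,0,0,4,0],
    [0.75,0.026,0,0,0,4,0],
    [0.75,0.026,0,0,0,4,0],
    [0.75,0.026,0,0,0,4,0],
    [0.75,0.026,0,0,0,4,0],
    [0.75,0.026,0,0,0,4,0],
    [0.75,0.026,0,0,0,4,0],
  ],
)

```text
time: 5.35
ee_pos: [0.4704, 0.3363, 0.0436]
tool_rot: [-2.979, -0.997, -0.002]
force: [-1.5, 0.2, -0.4]
finger_gap: 0.0003
```

Request:
drive_tool(
  moves=[
    [0.75,0.026,0,0,0,4,0],
    [0.75,0.026,0,0,0,4,0],
    [0.75,0.026,0,0,0,4,0],
    [0.75,0.026,0,0,0,4,0],
    [0.75,0.026,0,0,0,4,0],
    [0.75,0.026,0,0,0,4,0],
    [0.75,0.026,0,0,0,4,0],
    [0.75,0.026,0,0,0,4,0],
  ],
)

```text
time: 6.15
ee_pos: [0.5257, 0.3576, 0.0436]
tool_rot: [-3.138, -0.137, -0.001]
force: [-0.8, 1.4, 0.1]
finger_gap: 0.0003
```

```bash
python3 - <<'E'
from h import *
c=cam("top"); cv2.imwrite("pics/d2.png",cv2.resize(c["image"][130:260,190:330,::-1],None,fx=4,fy=4))
E
python3 st.py
```

```text
t 6.2 p [0.5268 0.3575 0.0436] yaw 4.73 zax [ 0.002  0.001 -1.   ] q [ 27.2  22.8  86.9   0.   70.2 112.5] F [ 0.36 -1.38 -0.18] gap -0.0002
```

View pics/d2.png

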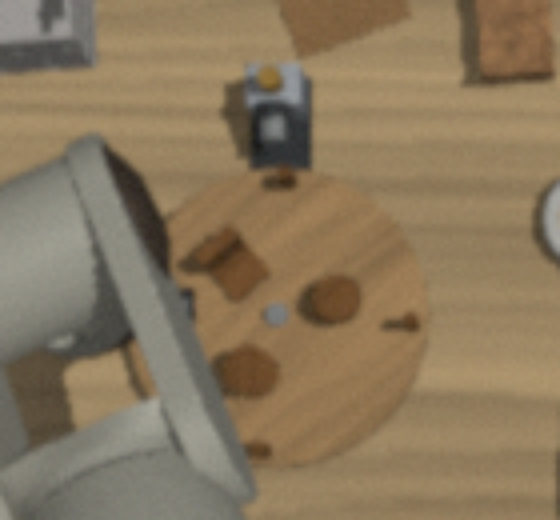

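The corner is now at crop (215,250), about 40° from the nozzle. I'll continue for 8 rows and then measure.

Request:
drive_tool(
  moves=[
    [0.75,0.026,0,0,0,4,0],
    [0.75,0.026,0,0,0,4,0],
    [0.75,0.026,0,0,0,4,0],
    [0.75,0.026,0,0,0,4,0],
    [0.75,0.026,0,0,0,4,0],
    [0.75,0.026,0,0,0,4,0],
    [0.57,0.015,0,0,0,3,0],
    [0.38,0.01,0,0,0,2,0],
  ],
)

```text
time: 7.0
ee_pos: [0.5789, 0.3484, 0.0434]
tool_rot: [-3.073, 0.65, -0.001]
force: [-1.4, 0.7, 0.1]
finger_gap: 0.0003
```

```bash
python3 st.py; cat > disc.py <<'E'
from meas import *
c=cam("top"); W=world(c); Z=W[...,2];x,y=W[...,0],W[...,1]
m=(Z>.052)&(Z<.08)
ctr=np.array([.5347,.2506])
for n,p in comps(c,W,m,4):
    d=p[:2]-ctr; r=np.hypot(*d)
    if r<.13: print(n,p,"r",r.round(3),"ang",np.degrees(np.arctan2(d[1],d[0])).round(1))
import sys
cv2.imwrite(sys.argv[1],cv2.resize(c["image"][130:260,190:330,::-1],None,fx=4,fy=4))
E
python3 disc.py pics/d3.png
```

```text
t 7.0 p [0.5789 0.3484 0.0434] yaw -23.89 zax [ 0.001  0.001 -1.   ] q [ 24.5  27.   80.8   0.   72.1 138.4] F [-1.44  0.75  0.1 ] gap 0.0003
16 [0.6268 0.1944 0.0673] r 0.108 ang -31.4
24 [0.5939 0.261  0.066 ] r 0.06 ang 10.0
126 [0.5206 0.2023 0.0656] r 0.05 ang -106.3
16 [0.4791 0.1585 0.0696] r 0.108 ang -121.1
```

View pics/d3.png

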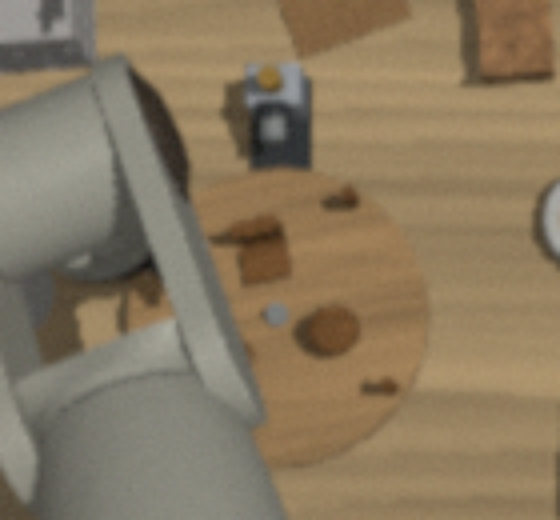

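The remaining pegs put the corner at 13.7°, against a nozzle at about 3°, so about 10.5° more.

Request:
drive_tool(
  moves=[
    [0.57,0.015,0,0,0,3,0],
    [0.57,0.015,0,0,0,3,0],
    [0.38,0.01,0,0,0,2,0],
    [0.38,0.01,0,0,0,2,0],
    [0,0,0,0,0,0,0],
  ],
)

```text
time: 7.55
ee_pos: [0.5953, 0.339, 0.0431]
tool_rot: [-3.005, 0.914, -0.001]
force: [0.1, -0.2, 0.8]
finger_gap: -0.0004
```

```bash
python3 st.py;python3 disc.py pics/d4.png
```

```text
t 7.55 p [0.5953 0.339  0.0431] yaw -33.83 zax [ 0.001  0.    -1.   ] q [ 23.2  28.1  79.3   0.   72.6 147.1] F [ 0.14 -0.23  0.77] gap -0.0004
15 [0.6152 0.179  0.0692] r 0.108 ang -41.7
18 [0.5955 0.2502 0.0639] r 0.061 ang -0.4
124 [0.5123 0.2055 0.0654] r 0.05 ang -116.4
14 [0.4639 0.1696 0.0715] r 0.108 ang -131.2
```

View pics/d4.png

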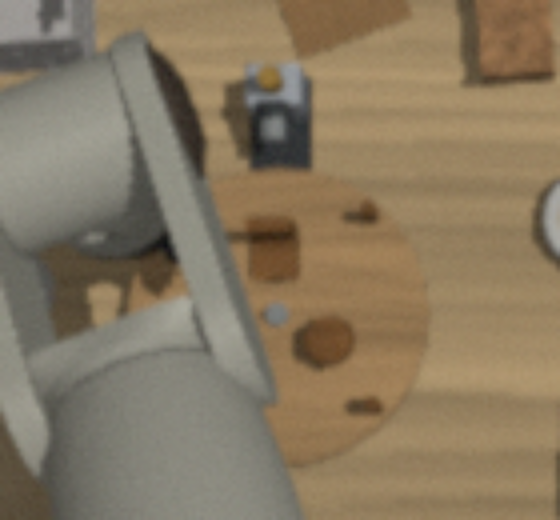

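The corner stands at 3.5°, with the nozzle direction at about 3°. I'll back off and lift.

Request:
drive_tool(
  moves=[
    [-0.7,0,0,0,0,0,0],
    [-1,0,0,0,0,0,0],
    [0,0,-3,0,0,0,0],
    [0,0,-4.5,0,0,0,0],
    [0,0,-4.5,0,0,0,0],
    [0,0,-3,0,0,-6,0],
  ],
)

```text
time: 8.2
ee_pos: [0.5803, 0.3496, 0.1961]
tool_rot: [-3.048, 0.754, -0.004]
force: [0.6, 0.3, 0.3]
finger_gap: -0.0
```

```bash
cat > tim.py <<'E'
from meas import *
import sys,pickle
def run(c,f=None):
    W=world(c); Z=W[...,2];x,y=W[...,0],W[...,1]
    im=c["image"].astype(int); mx=im.max(2); mn=im.min(2)
    grey=(mx-mn<25)
    box=(abs(x-.59)<.10)&(abs(y+.237)<.075)
    slab=(box&(Z>.026)&(Z<.045)&(x<.672)).astype(np.uint8)
    slab=cv2.morphologyEx(slab,cv2.MORPH_OPEN,np.ones((9,9),np.uint8))
    P=rect(c,slab,.034); r=cv2.minAreaRect(P); 
    def norm(r,L):
        (cx,cy),(w,h),a=r
        a=a%90; a=a if a<45 else a-90
        return cx,cy,w,h,a
    t=norm(r,0)
    cr=cv2.boxPoints(r)
    bat=((abs(x-.703)<.04)&(abs(y+.24)<.14)&(Z>.021)&(Z<.04)&(x>.672)).astype(np.uint8)
    bat=cv2.morphologyEx(bat,cv2.MORPH_OPEN,np.ones((5,5),np.uint8))
    b=norm(cv2.minAreaRect(rect(c,bat,.028)),0)
    th=np.radians(b[4]); bx=np.array([np.cos(th),np.sin(th)]); by=np.array([-np.sin(th),np.cos(th)])
    print("timer",np.round(t,4)); print("batten",np.round(b,4))
    face=np.array(b[:2])-bx*.018
    tt=np.radians(t[4]); tx=np.array([np.cos(tt),np.sin(tt)]); heel=np.array(t[:2])+tx*.0525
    cap=np.array(t[:2])-tx*.0685
    print("face",face.round(4),"heel",heel.round(4),"cap",cap.round(4),"gap",((face-heel)@bx).round(4),"ylat",((heel-face)@by).round(4))
    # plunger
    pl=box&(Z>.008)&(Z<.032)&(x<t[0]-.06)&(abs(y-cap[1])<.03)
    if pl.any(): print("pl px",pl.sum(),W[pl].mean(0).round(4),W[pl].min(0).round(4),W[pl].max(0).round(4))
    if f: cv2.imwrite(f,cv2.resize(c["image"][140:280,350:480,::-1],None,fx=4,fy=4))
if __name__=="__main__": run(cam("top"),sys.argv[1])
E
python3 st.py;python3 disc.py pics/d5.png; python3 tim.py pics/t5.png
```

```text
t 8.2 p [0.5803 0.3496 0.1961] yaw -27.81 zax [ 0.003  0.001 -1.   ] q [ 24.5  21.5  70.3   0.   88.  142.4] F [0.63 0.3  0.32] gap -0.0
15 [0.6152 0.179  0.0691] r 0.108 ang -41.7
11 [0.6068 0.329  0.0675] r 0.107 ang 47.4
23 [0.5947 0.2508 0.0674] r 0.06 ang 0.2
124 [0.5121 0.2056 0.0663] r 0.05 ang -116.7
40 [0.5119 0.2828 0.0739] r 0.039 ang 125.3
14 [0.4639 0.1697 0.0711] r 0.108 ang -131.2
timer [ 0.5666 -0.2332  0.0857  0.0978 -0.4282]
batten [ 0.7022 -0.2928  0.0331  0.0495  1.4785]
face [ 0.6842 -0.2932] heel [ 0.6191 -0.2335] cap [ 0.4981 -0.2326] gap 0.0636 ylat 0.0614
pl px 22 [ 0.5026 -0.2289  0.0227] [ 0.4941 -0.2406  0.0088] [ 0.5065 -0.2039  0.0278]
```

View pics/d5.png

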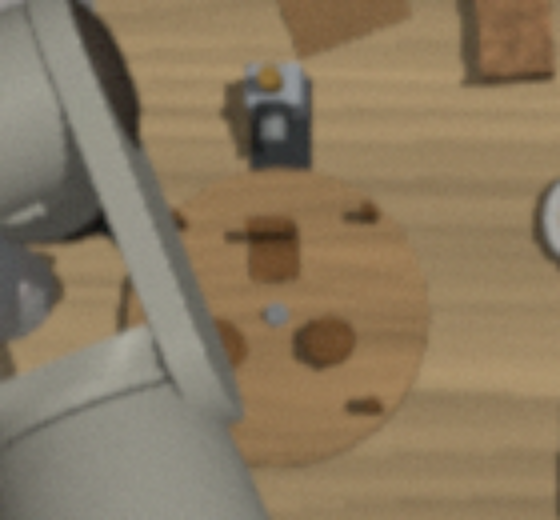

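The disc stayed put, with the corner at about 3.2°. The timer's depth edges are noisy, so I'll measure its outline by colour.

```bash
cat > tim.py <<'E'
from meas import *
import sys
def norm(r):
    (cx,cy),(w,h),a=r
    a1=a%90; sw=False
    a2=a1 if a1<45 else a1-90
    return np.array([cx,cy,w,h,a2])
def run(c,f=None,roi=(380,185,440,245)):
    im=c["image"]; hsv=cv2.cvtColor(im,cv2.COLOR_RGB2HSV)
    u0,v0,u1,v1=(383,140,432,232)
    m=np.zeros(im.shape[:2],np.uint8); sub=hsv[v0:v1,u0:u1]
    m[v0:v1,u0:u1]=((sub[...,1]<70)).astype(np.uint8)
    m=cv2.morphologyEx(m,cv2.MORPH_CLOSE,np.ones((9,9),np.uint8))
    slab=cv2.morphologyEx(m,cv2.MORPH_OPEN,np.ones((13,13),np.uint8))
    t=norm(cv2.minAreaRect(rect(c,slab,.034))); print("timer",t.round(4))
    tt=np.radians(t[4]); tx=np.array([np.cos(tt),np.sin(tt)])
    print("heel",(t[:2]+tx*.0525).round(4),"cap",(t[:2]-tx*.0685).round(4))
    W=world(c); Z=W[...,2];x,y=W[...,0],W[...,1]
    g=(m>0)&(slab==0)
    v,u=np.nonzero(g); 
    if f:
        o=im[:,:,::-1].copy(); k,_=cv2.findContours(m,0,1); cv2.drawContours(o,k,-1,(0,0,255),1)
        k,_=cv2.findContours(slab,0,1); cv2.drawContours(o,k,-1,(255,0,255),1)
        cv2.imwrite(f,cv2.resize(o[140:280,350:480],None,fx=4,fy=4,interpolation=cv2.INTER_NEAREST))
if __name__=="__main__": run(cam("top"),sys.argv[1])
E
python3 tim.py pics/t6.png
```

```text
timer [ 0.5646 -0.2363  0.0985  0.1071 -0.4842]
heel [ 0.6171 -0.2367] cap [ 0.4961 -0.2357]
```

View pics/t6.png

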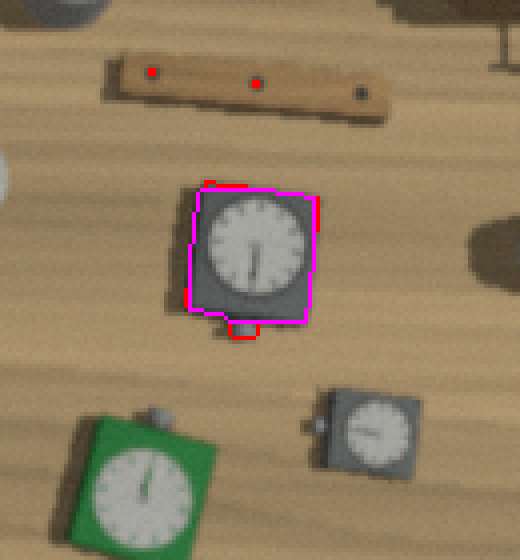

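```bash
sed -i 's/slab=cv2.morphologyEx(m,cv2.MORPH_OPEN,np.ones((13,13),np.uint8))/slab=cv2.morphologyEx(m,cv2.MORPH_OPEN,cv2.getStructuringElement(cv2.MORPH_ELLIPSE,(11,11)))/' tim.py
python3 tim.py pics/t7.png
python3 - <<'E'
from h import *
c=cam("top")
C=[ray(c,350+u/4,140+v/4,.034)[:2] for u,v in [(204,183),(320,197),(308,322),(187,310)]]
print(np.round(C,4), np.mean(C,0)); print(ray(c,350+244/4,140+331/4,.017))
B=[ray(c,350+u/4,140+v/4,.028)[:2] for u,v in [(122,97),(386,117)]]; print(B)
E
```

```text
timer [ 0.5637 -0.2365  0.0992  0.112  -6.7389]
heel [ 0.6158 -0.2427] cap [ 0.4957 -0.2285]
[[ 0.6207 -0.1998]
 [ 0.6117 -0.2923]
 [ 0.5113 -0.2819]
 [ 0.5183 -0.1864]] [ 0.56547777 -0.24007021]
[ 0.50457188 -0.23444166  0.017     ]
[array([ 0.69060825, -0.13448535]), array([ 0.6796085 , -0.34738325])]
```

View pics/t7.png

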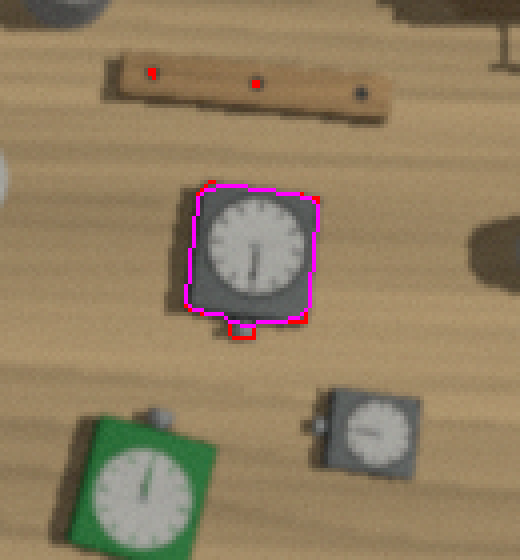

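Timer centre is about (0.565,-0.238) at yaw -6.5°, and the batten is at about -3.5° with its face at x≈0.686. Plan: push with two half-open fingers on the end face, straddling the plunger.

Request:
drive_tool(
  moves=[
    [0,0,0,0,0,-7.6,0],
    [0,0,0,0,0,-7.6,0],
    [0,0,0,0,0,-7.6,0],
    [-0.4,4.2,0,0,0,0,55],
    [-0.4,4.2,0,0,0,0,55],
    [-0.4,4.2,0,0,0,0,55],
    [-0.4,4.2,0,0,0,0,55],
    [-0.4,4.2,0,0,0,0,55],
  ],
)

```text
time: 9.25
ee_pos: [0.5409, 0.14, 0.1908]
tool_rot: [3.138, -0.14, -0.003]
force: [1.0, -0.5, -0.4]
finger_gap: 0.0465
```

Request:
drive_tool(
  moves=[
    [-0.4,4.2,0.5,0,0,0,55],
    [-0.4,4.2,0.5,0,0,0,55],
    [-0.4,4.2,0.5,0,0,0,55],
    [-0.4,4.2,0.5,0,0,0,55],
    [-0.4,4.2,0.5,0,0,0,55],
    [-0.4,4.2,0.5,0,0,0,55],
    [-0.4,4.2,0.5,0,0,0,55],
    [-0.4,4.0,0.5,0,0,0,55],
  ],
)

```text
time: 10.05
ee_pos: [0.4794, -0.1896, 0.1508]
tool_rot: [-3.137, 0.141, 0.003]
force: [1.8, -0.7, -0.8]
finger_gap: 0.0472
```

```bash
python3 st.py .475 -.228 .01; python3 - <<'E'
from h import *
c=cam("wrist"); save(c,"pics/w1.png")
E
```

```text
t 10.05 p [ 0.4794 -0.1896  0.1508] yaw -5.14 zax [-0.002  0.001 -1.   ] q [-30.1   4.   96.9   0.   79.2  65. ] F [ 1.76 -0.66 -0.82] gap 0.0472
tool delta cm [-0.07  3.88 14.08]
```

View pics/w1.png

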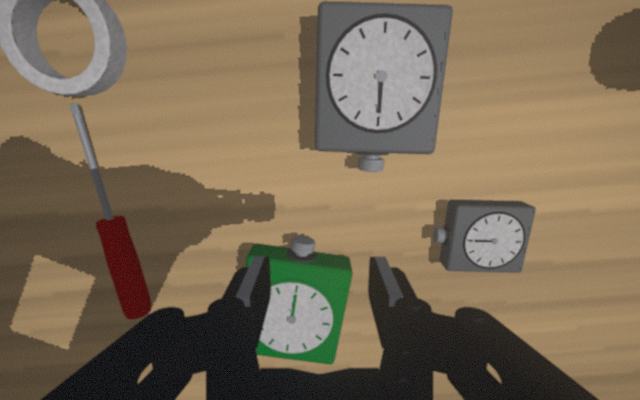

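The wrist view shows the grey timer clearly, with its near top edge from about (318,150) to (437,153) and its cap at (371,163). The fingers are at (255,280) and (385,280).

```bash
python3 - <<'E'
from h import *
c=cam("wrist")
for p,z in [((320,2),.034),((452,6),.034),((437,153),.034),((317,150),.034),((371,170),.017),((381,75),.036)]: print(p,ray(c,*p,z).round(4))
W=world(c); print(W[163,371],W[120,340])
E
```

```text
(320, 2) [ 0.6232 -0.2097  0.034 ]
(452, 6) [ 0.6123 -0.3005  0.034 ]
(437, 153) [ 0.5116 -0.2917  0.034 ]
(317, 150) [ 0.5226 -0.1982  0.034 ]
(371, 170) [ 0.4996 -0.2419  0.017 ]
(381, 75) [ 0.5723 -0.2496  0.036 ]
[ 0.50732828 -0.24074109  0.02718755] [ 0.54348477 -0.21775629  0.03349108]
```

```bash
python3 - <<'E'
from h import *
c=cam("wrist"); save(c,"pics/w2.png")
im=c["image"]; g=cv2.cvtColor(im,cv2.COLOR_RGB2HSV)
W=world(c); Z=W[...,2]
m=((Z>.029)&(Z<.042)&(g[...,1]<60)).astype(np.uint8); m[170:]=0; m[:,:250]=0;m[:,500:]=0
k,_=cv2.findContours(m,0,1);k=max(k,key=cv2.contourArea); r=cv2.minAreaRect(k); print(r)
for p in cv2.boxPoints(r): print(p.round(0),ray(c,*p,.034).round(4))
print(ctrl.read_state()["ee_pos"])
m2=(np.linalg.norm(W[...,:2]-[.5,-.236],axis=-1)<.02)&(Z>.01)&(Z<.03); v,u=np.nonzero(m2); print(u.mean(),v.min(),v.max(),u.min(),u.max(),W[m2].mean(0),W[m2].min(0),W[m2].max(0))
E
python3 st.py
```

```text
((379.7318420410156, 77.3061752319336), (134.89871215820312, 152.11924743652344), 1.527525544166565)
[310. 152.] [ 0.5224 -0.1902  0.034 ]
[314.  -1.] [ 0.6257 -0.2036  0.034 ]
[449.   3.] [ 0.6147 -0.2962  0.034 ]
[445. 155.] [ 0.5097 -0.2955  0.034 ]
[ 0.47937796 -0.18973775  0.15057376]
368.6800894854586 151 170 355 384 [ 0.50921065 -0.23675617  0.02439607] [ 0.50103549 -0.24939083  0.01146679] [ 0.51830882 -0.22633293  0.02997055]
t 10.2 p [ 0.4794 -0.1897  0.1506] yaw -5.32 zax [-0.003  0.001 -1.   ] q [-30.2   4.1  96.9  -0.   79.2  65.2] F [-0.59  0.27  0.06] gap 0.0469
```

View pics/w2.png

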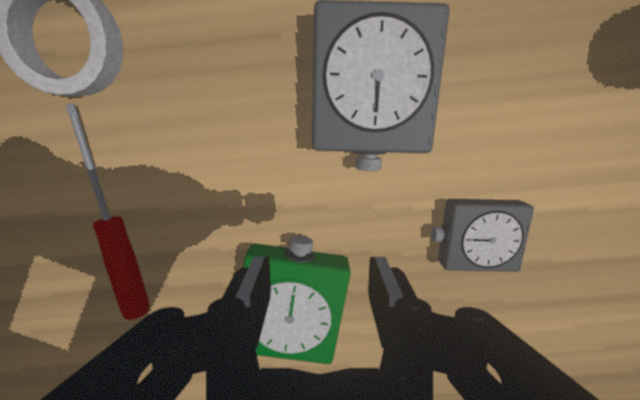

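Request:
drive_tool(
  moves=[
    [-0.1,2.2,3,0,0,0,55],
    [0,2.2,3,0,0,0,55],
    [0,0,3,0,0,0,55],
    [0,0,3,0,0,0,55],
    [0,0,1.7,0,0,0,55],
    [0,0,0.5,0,0,0,55],
  ],
)

```text
time: 10.8
ee_pos: [0.4747, -0.2302, 0.0078]
tool_rot: [-3.136, 0.139, 0.006]
force: [-0.9, 0.3, 0.3]
finger_gap: 0.0472
```

```bash
python3 st.py .475 -.228 .01; python3 - <<'E'
from h import *
c=cam("wrist"); save(c,"pics/w3.png")
E
```

```text
t 10.8 p [ 0.4747 -0.2302  0.0078] yaw -5.08 zax [-0.003  0.003 -1.   ] q [-34.3  13.8 103.9   0.   62.6  60.8] F [-0.91  0.3   0.27] gap 0.0472
tool delta cm [ 0.01 -0.23 -0.22]
```

View pics/w3.png

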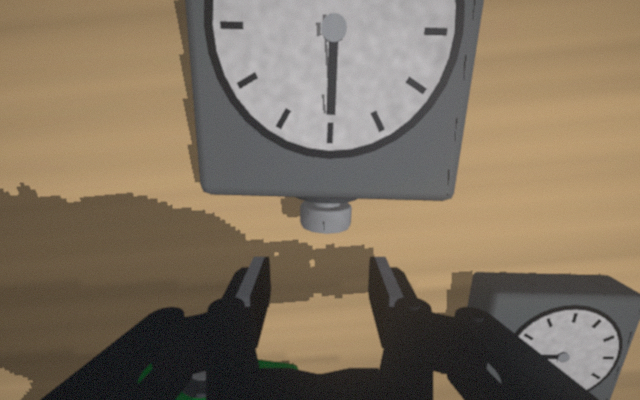

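The cap at (326,215) lies centrally between the fingertips at (268,260) and (370,260). I'll push forward.

Request:
drive_tool(
  moves=[
    [1,0,0,0,0,0,55],
    [0.8,0,0,0,0,0,55],
    [0.5,0,0,0,0,0,55],
    [0.5,0,0,0,0,0,55],
    [0.6,0,0,0,0,-0.5,55],
    [0.6,0,0,0,0,-0.5,55],
    [0.6,0,0,0,0,-0.5,55],
    [0,0,0,0,0,0,55],
  ],
)

```text
time: 11.65
ee_pos: [0.5222, -0.2362, 0.0103]
tool_rot: [-3.14, 0.098, -0.001]
force: [-0.3, 0.4, 0.9]
finger_gap: 0.0468
```

```bash
python3 st.py .475 -.228 .01; python3 - <<'E'
from h import *
c=cam("wrist"); save(c,"pics/w4.png")
E
```

```text
t 11.65 p [ 0.5222 -0.2362  0.0103] yaw -3.58 zax [ 0.  0. -1.] q [-32.   18.2  97.7   0.   64.1  61.5] F [-0.31  0.35  0.91] gap 0.0468
tool delta cm [-4.76 -0.53  0.02]
```

View pics/w4.png

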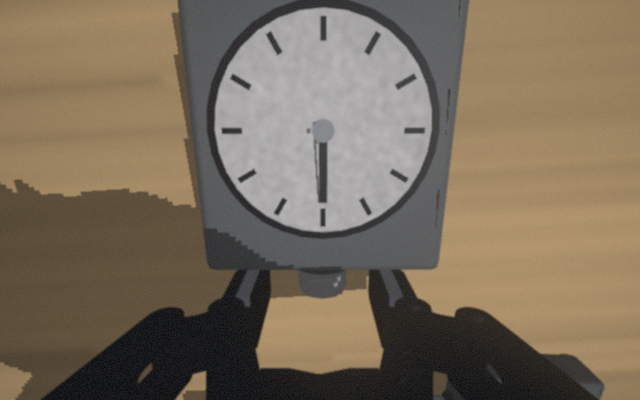

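The timer is now square to the tool and in contact with both fingers. About 45 mm to go.

Request:
drive_tool(
  moves=[
    [0.5,0,0,0,0,0,55],
    [0.5,0,0,0,0,0,55],
    [0.5,0,0,0,0,0,55],
    [0.5,0,0,0,0,0,55],
    [0.5,0,0,0,0,0,55],
    [0.5,0,0,0,0,0,55],
    [0.4,0,0,0,0,0,55],
    [0,0,0,0,0,0,55],
  ],
)

```text
time: 12.5
ee_pos: [0.556, -0.2383, 0.0103]
tool_rot: [-3.14, 0.099, -0.001]
force: [-0.5, 0.2, 0.7]
finger_gap: 0.047
```

```bash
python3 st.py; python3 - <<'E'
from h import *
c=cam("wrist"); save(c,"pics/w5.png")
c=cam("top"); cv2.imwrite("pics/t8.png",cv2.resize(c["image"][140:240,370:460,::-1],None,fx=5,fy=5))
E
```

```text
t 12.5 p [ 0.556  -0.2383  0.0103] yaw -3.61 zax [ 0.  0. -1.] q [-30.5  21.5  93.1   0.   65.4  63.1] F [-0.5   0.25  0.73] gap 0.047
```

View pics/w5.png

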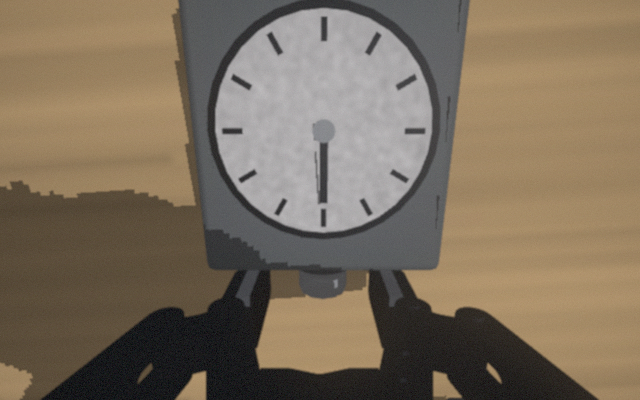

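View pics/t8.png

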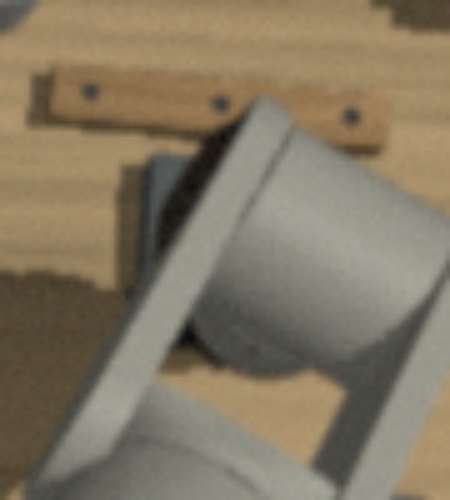

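The top view shows the heel (155,158) about 14 mm short of the batten edge (y≈130 in the crop). I'll go in slowly.

Request:
drive_tool(
  moves=[
    [0.3,0,0,0,0,0,55],
    [0.3,0,0,0,0,0,55],
    [0.3,0,0,0,0,0,55],
    [0.1,0,0,0,0,0,55],
    [0.1,0,0,0,0,0,55],
  ],
)

```text
time: 13.1
ee_pos: [0.5665, -0.239, 0.0103]
tool_rot: [-3.14, 0.099, 0.0]
force: [-2.5, 0.3, 0.9]
finger_gap: 0.047
```

Request:
drive_tool(
  moves=[
    [0.1,0,0,0,0,0,55],
    [0.05,0,0,0,0,0,55],
  ],
)

```text
time: 13.3
ee_pos: [0.5679, -0.2391, 0.0103]
tool_rot: [-3.14, 0.099, 0.0]
force: [-2.7, -0.2, 1.8]
finger_gap: 0.0469
```

Request:
drive_tool(
  moves=[
    [0.1,0,0,0,0,0,55],
    [0,0,0,0,0,0,55],
  ],
)

```text
time: 13.5
ee_pos: [0.569, -0.2392, 0.0103]
tool_rot: [-3.14, 0.099, -0.0]
force: [-0.3, -0.4, 0.1]
finger_gap: 0.047
```

Request:
drive_tool(
  moves=[
    [0.1,0,0,0,0,0,55],
    [0,0,0,0,0,0,55],
  ],
)

```text
time: 13.7
ee_pos: [0.57, -0.2392, 0.0103]
tool_rot: [-3.14, 0.099, -0.0]
force: [-1.1, -1.3, 0.5]
finger_gap: 0.0471
```

Request:
drive_tool(
  moves=[
    [0.1,0,0,0,0,0,55],
    [0,0,0,0,0,0,55],
  ],
)

```text
time: 13.9
ee_pos: [0.571, -0.2393, 0.0103]
tool_rot: [-3.14, 0.099, -0.0]
force: [-0.6, -0.5, 0.4]
finger_gap: 0.0469
```

Request:
drive_tool(
  moves=[
    [0.1,0,0,0,0,0,55],
    [0,0,0,0,0,0,55],
  ],
)

```text
time: 14.1
ee_pos: [0.572, -0.2394, 0.0103]
tool_rot: [-3.14, 0.099, -0.0]
force: [-1.0, 0.0, 0.7]
finger_gap: 0.0472
```

Request:
drive_tool(
  moves=[
    [0.08,0,0,0,0,0,55],
    [0,0,0,0,0,0,55],
  ],
)

```text
time: 14.3
ee_pos: [0.5728, -0.2394, 0.0103]
tool_rot: [-3.14, 0.099, -0.0]
force: [-1.0, 0.7, 0.2]
finger_gap: 0.0471
```

```bash
python3 st.py; python3 - <<'E'
from h import *
c=cam("scene"); 
u,v=map(int,proj(c,[.685,-.19,.03])); print(u,v)
cv2.imwrite("pics/s8.png",cv2.resize(c["image"][v-45:v+55,u-60:u+60,::-1],None,fx=6,fy=6,interpolation=cv2.INTER_CUBIC))
c=cam("top"); cv2.imwrite("pics/t9.png",cv2.resize(c["image"][140:240,370:460,::-1],None,fx=6,fy=6,interpolation=cv2.INTER_CUBIC))
E
```

```text
t 14.3 p [ 0.5728 -0.2394  0.0103] yaw -3.62 zax [ 0.  0. -1.] q [-29.8  23.2  90.7   0.   66.1  63.8] F [-0.97  0.71  0.24] gap 0.0471
266 177
```

View pics/s8.png

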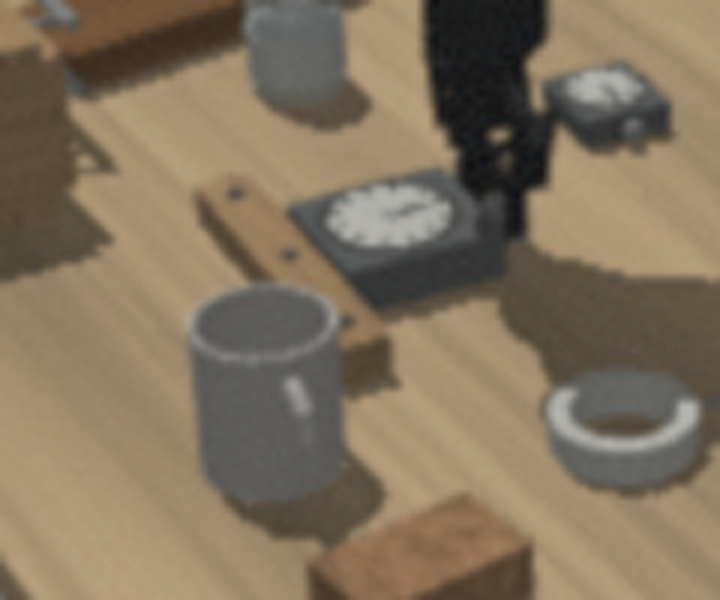

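View pics/t9.png

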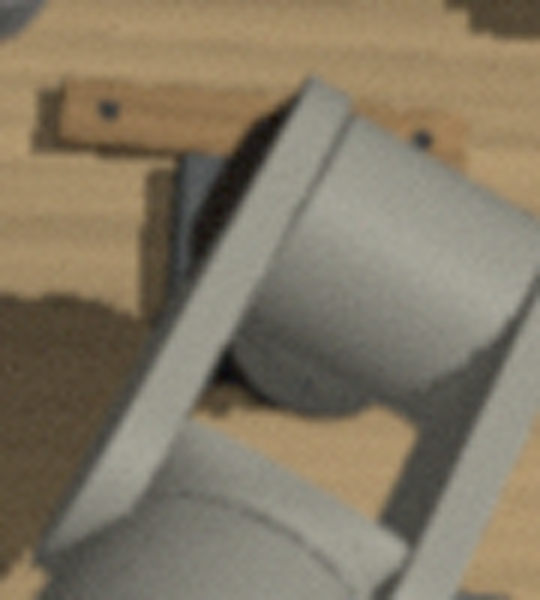

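The timer looks to be about touching the batten. I'll take small steps until the force rises.

Request:
drive_tool(
  moves=[
    [0.07,0,0,0,0,0,55],
    [0,0,0,0,0,0,55],
  ],
)

```text
time: 14.6
ee_pos: [0.5733, -0.2394, 0.0103]
tool_rot: [-3.14, 0.099, 0.0]
force: [-2.7, 0.7, 1.3]
finger_gap: 0.0475
```

Request:
drive_tool(
  moves=[
    [0.07,0,0,0,0,0,55],
    [0,0,0,0,0,0,55],
  ],
)

```text
time: 14.8
ee_pos: [0.5734, -0.2394, 0.0103]
tool_rot: [-3.14, 0.099, 0.003]
force: [-10.1, 0.8, 5.7]
finger_gap: 0.0471
```

Request:
drive_tool(
  moves=[
    [0.07,0,0,0,0,0,55],
    [0,0,0,0,0,0,55],
  ],
)

```text
time: 15.0
ee_pos: [0.5735, -0.2394, 0.0103]
tool_rot: [-3.139, 0.099, 0.005]
force: [-15.7, 2.7, 10.3]
finger_gap: 0.0471
```

The timer is firmly seated (15.7 N, tool x no longer advancing). I'll back off, close the fingers and look.

Request:
drive_tool(
  moves=[
    [-0.3,0,0,0,0,0,55],
    [-0.7,0,0,0,0,0,55],
    [-1,0,0,0,0,0,55],
    [-1,0,0,0,0,0,55],
    [-0.2,0,0,0,0,0,0],
    [0,0,0,0,0,0,0],
    [0,0,0,0,0,0,0],
    [0,0,0,0,0,0,0],
  ],
)

```text
time: 15.8
ee_pos: [0.5431, -0.2375, 0.0103]
tool_rot: [-3.14, 0.099, -0.0]
force: [-0.2, 0.2, 0.9]
finger_gap: 0.0006
```

```bash
python3 st.py; python3 - <<'E'
from h import *
c=cam("wrist"); save(c,"pics/w6.png")
E
```

```text
t 15.8 p [ 0.5431 -0.2375  0.0103] yaw -3.61 zax [ 0.  0. -1.] q [-31.1  20.3  94.8   0.   64.9  62.5] F [-0.19  0.24  0.89] gap 0.0006
```

View pics/w6.png

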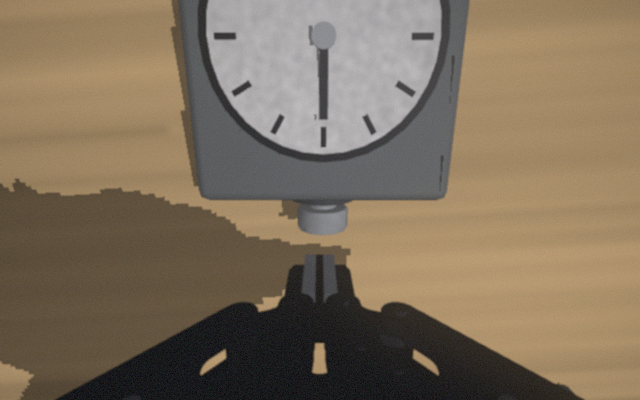

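The shut fingers (u≈320) point at the cap (u≈323). I'll approach it.

Request:
drive_tool(
  moves=[
    [0.4,0.1,0,0,0,0,0],
    [0.4,0,0,0,0,0,0],
    [0.2,0,0,0,0,0,0],
    [0.2,0,0,0,0,0,0],
    [0.1,0,0,0,0,0,0],
    [0,0,0,0,0,0,0],
  ],
)

```text
time: 16.45
ee_pos: [0.5558, -0.2393, 0.0102]
tool_rot: [-3.14, 0.099, 0.0]
force: [-0.0, -0.4, 0.5]
finger_gap: -0.0
```

Request:
drive_tool(
  moves=[
    [0.1,0,0,0,0,0,0],
    [0,0,0,0,0,0,0],
  ],
)

```text
time: 16.65
ee_pos: [0.5568, -0.2394, 0.0103]
tool_rot: [-3.14, 0.099, -0.0]
force: [-0.6, -0.3, 0.4]
finger_gap: -0.0003
```

Request:
drive_tool(
  moves=[
    [0.1,0,0,0,0,0,0],
    [0,0,0,0,0,0,0],
  ],
)

```text
time: 16.85
ee_pos: [0.5576, -0.2395, 0.0103]
tool_rot: [-3.14, 0.099, 0.001]
force: [-2.8, 1.5, 3.0]
finger_gap: 0.0001
```

Request:
drive_tool(
  moves=[
    [0.1,0,0,0,0,0,0],
    [0,0,0,0,0,0,0],
  ],
)

```text
time: 17.05
ee_pos: [0.5586, -0.2395, 0.0103]
tool_rot: [-3.14, 0.099, 0.001]
force: [-4.3, 0.5, 2.4]
finger_gap: -0.0001
```

The cap is in contact at x≈0.5573, so fully in is at x≈0.5645. I'll press on gently.

Request:
drive_tool(
  moves=[
    [0.1,0,0,0,0,0,0],
    [0.1,0,0,0,0,0,0],
    [0,0,0,0,0,0,0],
  ],
)

```text
time: 17.35
ee_pos: [0.5606, -0.2396, 0.0103]
tool_rot: [-3.14, 0.099, 0.001]
force: [-6.3, 0.3, 3.7]
finger_gap: 0.0006
```

Request:
drive_tool(
  moves=[
    [0.1,0,0,0,0,0,0],
    [0.1,0,0,0,0,0,0],
    [0,0,0,0,0,0,0],
  ],
)

```text
time: 17.65
ee_pos: [0.5624, -0.2397, 0.0102]
tool_rot: [-3.14, 0.099, 0.002]
force: [-8.2, 0.6, 3.2]
finger_gap: 0.0003
```

Request:
drive_tool(
  moves=[
    [0.1,0,0,0,0,0,0],
    [0,0,0,0,0,0,0],
  ],
)

```text
time: 17.85
ee_pos: [0.5633, -0.2397, 0.0102]
tool_rot: [-3.14, 0.099, 0.002]
force: [-8.6, 1.6, 5.1]
finger_gap: -0.0003
```

Request:
drive_tool(
  moves=[
    [0.07,0,0,0,0,0,0],
    [0,0,0,0,0,0,0],
  ],
)

```text
time: 18.05
ee_pos: [0.564, -0.2398, 0.0102]
tool_rot: [-3.14, 0.099, 0.002]
force: [-9.8, 0.7, 5.0]
finger_gap: 0.0001
```

Request:
drive_tool(
  moves=[
    [0.07,0,0,0,0,0,0],
    [0,0,0,0,0,0,0],
  ],
)

```text
time: 18.25
ee_pos: [0.5645, -0.2398, 0.0102]
tool_rot: [-3.14, 0.099, 0.003]
force: [-11.0, 2.1, 6.2]
finger_gap: -0.0001
```

Request:
drive_tool(
  moves=[
    [0.05,0,0,0,0,0,0],
    [0,0,0,0,0,0,0],
  ],
)

```text
time: 18.45
ee_pos: [0.5645, -0.2398, 0.0102]
tool_rot: [-3.139, 0.099, 0.004]
force: [-15.5, 2.4, 8.8]
finger_gap: 0.0
```

The plunger has bottomed out: the tool stopped at x=0.5645 and the force rose to 15 N, below the 25 N limit. I'll hold it there.

Request:
drive_tool(
  moves=[
    [0,0,0,0,0,0,0],
    [0,0,0,0,0,0,0],
    [0,0,0,0,0,0,0],
    [0,0,0,0,0,0,0],
    [0,0,0,0,0,0,0],
    [0,0,0,0,0,0,0],
    [0,0,0,0,0,0,0],
    [0,0,0,0,0,0,0],
  ],
)

```text
time: 19.25
ee_pos: [0.5645, -0.2397, 0.0102]
tool_rot: [-3.139, 0.099, 0.004]
force: [-14.8, 1.5, 8.0]
finger_gap: 0.0001
```

Request:
drive_tool(
  moves=[
    [0,0,0,0,0,0,0],
    [0,0,0,0,0,0,0],
    [0,0,0,0,0,0,0],
    [0,0,0,0,0,0,0],
    [0,0,0,0,0,0,0],
    [0,0,0,0,0,0,0],
    [0,0,0,0,0,0,0],
    [0,0,0,0,0,0,0],
  ],
)

```text
time: 20.05
ee_pos: [0.5645, -0.2397, 0.0102]
tool_rot: [-3.139, 0.099, 0.004]
force: [-15.8, 1.8, 7.9]
finger_gap: -0.0
```

```bash
python3 st.py; python3 - <<'E'
from h import *
c=cam("wrist"); save(c,"pics/w7.png")
c=cam("scene");cv2.imwrite("pics/s9.png",cv2.resize(c["image"][132:232,206:326,::-1],None,fx=6,fy=6,interpolation=cv2.INTER_CUBIC))
E
```

```text
t 20.05 p [ 0.5645 -0.2397  0.0102] yaw -3.61 zax [-0.003  0.001 -1.   ] q [-30.2  22.5  91.7  -0.   65.9  63.4] F [-15.84   1.81   7.88] gap -0.0
```

View pics/w7.png

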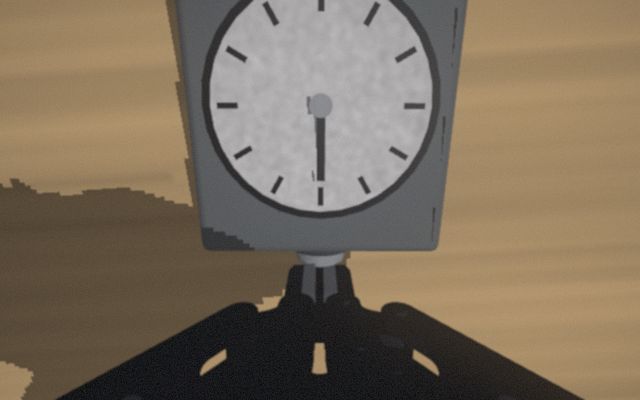

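View pics/s9.png

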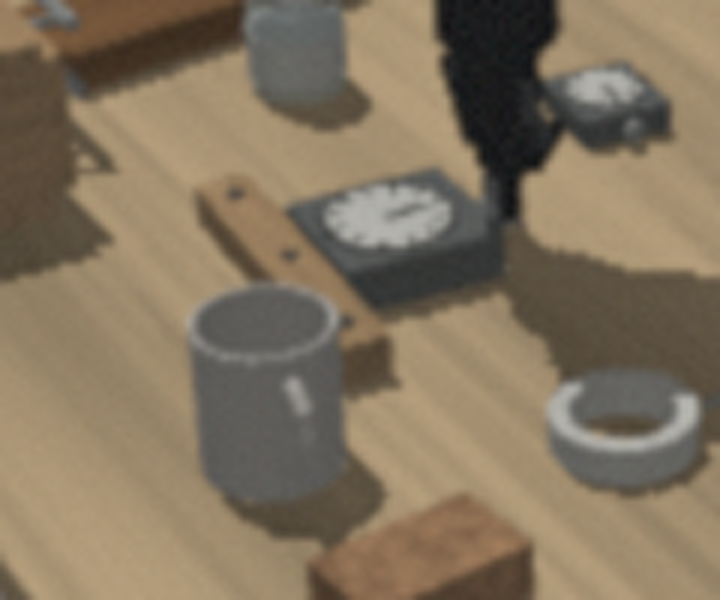

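The plunger is in, with the cap tight against the end face at (320,258), and the timer lies flat on the batten. It has been held for over 1.6 s. I'll release gently and withdraw.

Request:
drive_tool(
  moves=[
    [-0.1,0,0,0,0,0,0],
    [-0.2,0,0,0,0,0,0],
    [-0.2,0,0,0,0,0,0],
    [-0.2,0,0,0,0,0,0],
    [-0.3,0,0,0,0,0,0],
    [-1,0,0,0,0,0,0],
    [-2,0,0,0,0,0,0],
    [0,0,-3,0,0,0,0],
  ],
)

```text
time: 20.95
ee_pos: [0.522, -0.2361, 0.0371]
tool_rot: [-3.137, 0.1, 0.009]
force: [0.6, 0.1, 0.5]
finger_gap: -0.0001
```

Request:
drive_tool(
  moves=[
    [0,0,-4.5,0,0,0,0],
    [0,0,-4.5,0,0,0,0],
    [0,0,-4.5,0,0,0,0],
    [-4,0.5,-4,0,0,0,0],
    [-4,0.5,0,0,0,0,0],
    [-4,0.5,0,0,0,0,0],
    [-4,0.5,0,0,0,0,0],
    [0,0,0,0,0,0,0],
  ],
)

```text
time: 21.75
ee_pos: [0.3663, -0.2469, 0.2109]
tool_rot: [3.139, -0.102, 0.001]
force: [0.5, -0.2, 0.5]
finger_gap: 0.0002
```

```bash
python3 st.py; python3 disc.py pics/d9.png;python3 - <<'E'
from h import *
c=cam("top"); save(c,"pics/top9.png")
cv2.imwrite("pics/t10.png",cv2.resize(c["image"][140:240,365:465,::-1],None,fx=6,fy=6,interpolation=cv2.INTER_CUBIC))
c=cam("scene");save(c,"pics/scene9.png");cv2.imwrite("pics/s10.png",cv2.resize(c["image"][132:232,206:326,::-1],None,fx=6,fy=6,interpolation=cv2.INTER_CUBIC))
E
```

```text
t 21.75 p [ 0.3663 -0.2469  0.2109] yaw -3.73 zax [ 0.    -0.001 -1.   ] q [-44.   -7.2 100.7  -0.   86.4  49.8] F [ 0.46 -0.25  0.49] gap 0.0002
15 [0.6151 0.179  0.0696] r 0.108 ang -41.7
17 [0.6065 0.331  0.0678] r 0.108 ang 48.2
24 [0.5946 0.2495 0.0675] r 0.06 ang -1.1
125 [0.512  0.2056 0.0656] r 0.05 ang -116.8
113 [0.5077 0.2922 0.0741] r 0.05 ang 123.0
14 [0.4638 0.1696 0.0716] r 0.108 ang -131.2
17 [0.4545 0.3219 0.0694] r 0.107 ang 138.4
```

View pics/t10.png

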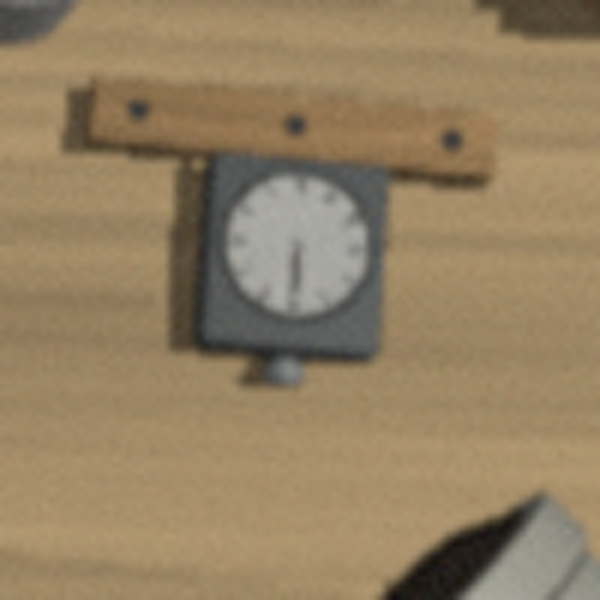

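View pics/top9.png

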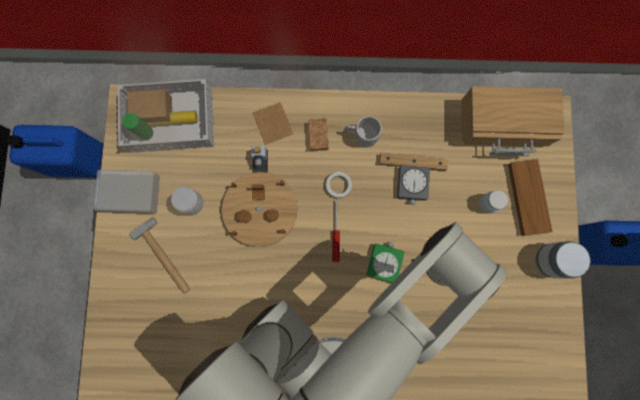

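View pics/s10.png

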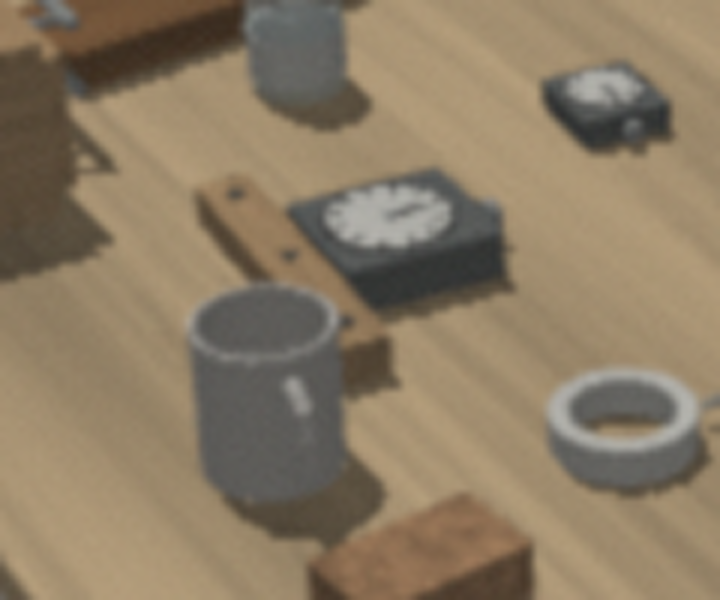

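The timer sits flush against the batten (heel edge at (295,158) in the crop, parallel to it) with its plunger out at (283,372). The corner is in line with the nozzle at top pixel (258,192), and the bystanders look unmoved. Handing in.

```bash
python3 -c "
from station import ctrl
print(ctrl.sign_off())"
```

```text
the job is handed in; nothing more can be done
None
```

I carried out both parts of the job and handed it in at about 22 s of the 67 s allowed. The sign-off gives no verdict, so what follows rests on my own measurements.

- **Turntable:** I pushed one peg with the shut fingers and turned the disc about 122° clockwise. All four pegs now put the frame corner at about 3.4°. The nozzle's direction measures about 3°, so the corner is well within the 9° allowed. I kept the tool clear of the glued corner throughout.
- **Timer to batten:** I chose the larger grey timer and pushed it with two half-open fingers on either side of the plunger. It seated on the batten at about 16 N.
- **Plunger:** I pressed it with the shut fingers until it stopped, about 7 mm in. I held it there for more than 1.6 s at 15 to 16 N by the tool's force reading, below the 25 N limit, then let it out slowly.
- **Last checks:** The timer lies flush and parallel to the batten with its plunger out. The arm is clear, and the bystanders look unmoved in the top view.

**Checks that failed or disagreed:**
- My first automatic outlines of the timer and batten were wrong. I redid the timer by colour and took the batten from an earlier depth measurement.
- The top and wrist cameras disagreed by several millimetres on the timer's sideways position. I used a value in between, and the wrist pictures then showed the fingers centred on the plunger.

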